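# Wedge open a sprung catch and take a carved panel out of its jig

## Robot

A 6-joint arm with a two-finger parallel gripper is mounted at the origin on the work surface. World frame = base frame: x ahead of the robot, y to its left, z up, the work surface at z = 0. Lengths are in mm, angles in rad, forces in N, time in s.
With the tool pointing down it reaches from about 300 to 875 mm from the base axis. Payload 6.4 kg.
Tool frame: the origin (TCP) lies on the centre line of the jaws, within the pads' length; the fingertips stand 8 mm ahead of it and the grasp point (between the pads) lies 11 mm behind it (r.tip_extent is the z of the fingertips in the tool frame, in mm); z points along the fingers, y is the direction in which the jaws open and shut (so a half turn about z gives the same grasp; the last joint's range is limited). The gripper opens to 88 mm and grips with 3 to 60 N. Pads are 18 mm wide; open, the fingers measure 123 mm over their backs; the gripper's body (75 mm by 187 mm) begins 45 mm behind the grasp point.
Start: joints at [-1.397, 0.181, 1.607, -0, 1.354, -0.206], TCP at [213.189, -534.033, 246.714] pointing down, gripper open.
Joint ranges: [-2.99, 2.99], [-0.89, 2.07], [0.3, 2.58], [-1.14, 4.28], [0, 2.63], [-3.12, 3.12]. Speed limits (rad/s): [2.57, 2.57, 3.01, 3.14, 3.14, 3.14].

## Interface

Orientations are given as a unit quaternion [w, x, y, z].
In Python, from station import r gives the robot as it stands.
- The arm moves only by the shell command python3 -m jog 'ROWS' [OPENING] [FORCE]. ROWS is a JSON object of lists of equal length, an entry for each row: "delta_pos": the shift along the tool's x, y, z in cm, a list of three; "rot": the turn, a rotation vector about the tool's x, y, z in degrees, a list of three. In form: {"delta_pos": [[x, y, z], ...], "rot": [[ax, ay, az], ...]}. A call has 1 to 12 rows; each row shifts and turns the commanded pose from where the row before left it, along the tool's axes as they then stand; what a row does not reach is not made up. A row lasts 1/10 s, in which the tool goes at most 50 mm and 8.59 degrees, less where a joint would pass 70% of its speed; a pose out of reach is approached as far as the arm can. A call with a gripper value outside its range is refused whole. OPENING is the opening, from -1 (shut) to 1 (fully open), so that 0 is half open, set as the call begins (- or left out, the last holds). The fingers move at their own pace and stop on an object; FORCE is the grip in N (left out, the last holds). Time passes only in rows, so rows that do not move let the fingers close. It gives the time, the measured TCP pose, the force and the opening at its end, in the units of the state.
- r.get_obs(): the state, without advancing time (a new reading comes with each control period).
- r.get_image(name): name is "side" or "top" or "wrist"; returns a dict with "img" (420x560x3 uint8, red, green, blue), "range_z" (420x560 float32, mm along the optical axis (not along the pixel's ray), 0 where there is no reading), "fx", "fy", "cx", "cy" (pixels), "R" (3x3) and "t" (3): a world point X has camera coordinates R X + t. Camera axes: x right, y down, z forward; pixel columns grow to the right and rows downward; lengths in mm; the calibration is good to about 2 mm. A picture is of the moment at which its call begins.
- r.job_done(): hands the job in, once; it reports no verdict.
The state is a dict: "t": time; "joints": joint angles; "joint_vel": joint speeds; "effort": joint torques, N m; "position": TCP position; "orientation": TCP orientation; "force": force on the tool from outside, world axes, zero at the start; "wrist_torque": the same for the moment, N m; "opening": finger opening in mm.
Only numpy, scipy, OpenCV 4.12 (cv2) and the standard library are available. Lean on these libraries where they do the work, as an engineer would, in place of code of your own. Each camera call takes 0.05 s, during which the arm holds its last target. There are 200 camera calls.

## Task

Drive the blue-handled wooden wedge in between the metal fence and the red pin on the holding jig until the sprung red catch is pushed right back, and let go so that the wedge alone holds it open. Then ease the carved panel out from under the steel lip, lift it out and set it down flat, carved side up, inside the finished-work tray without dropping it. Leave the wedge in place holding the catch open, and leave the whetstone, mallet and gouge where they are.

Things in the scene. Friction and masses are not known exactly. Their poses are not given: they have to be found in the camera images.
- nest (a point): Panel nest centre, on top of the jig's plywood plate (fixed, 16 mm thick; x -95 to +175, y -65 to +65 mm from here). Jig axes: +x from the steel lip to the red catch, z up. Order along x: lip, panel, catch nose, fence, wedge lane (runs along y), red pin. Four 10 mm high wooden guides at y +-47 mm keep the panel straight with 2 mm play.
- lip (a point): Underside of the steel lip's edge, jig axes: 63 mm to -x of the nest centre, 24 mm above the plate. The lip is 70 mm wide, 8 mm thick and covers 7 mm of the panel's end; the stop wall under it has its face at x -72 mm from the nest.
- lane (a point): Nominal foot of the fence's lane face, on the plate at nest x +108, y 0 mm; jig axes. The aluminium fence is two blocks 22 mm high, 13 mm thick, at y -46 to -14 and +14 to +46 mm; their common flat face looks to +x. The fence was set by hand: its face may really be up to 4 mm off this point along x either way. Feel for it. A wedge slides along it on the plate.
- catch (a joint): How far the sprung red catch is pushed back along jig +x, m: 0 closed, 0.024 at its stop. Spring 4 N closed, 9 N at the stop; snaps shut if let go. Nose, post and pin move as one, their joining bar flush in the plate. Nose: 22 mm wide, 26 to 34 mm above the plate, closed reaches back to nest x +62 mm, over 8 mm of the panel; the post below it has its face at x +72 mm.
- pin (a point): Middle of the catch's red upright pin: 16 mm diameter, 26 mm high, on the plate; this point is 13 mm above the plate. Closed it is at nest x +128, y 0 mm, leaving 12 +-4 mm to the fence face; pushing it along jig +x opens the catch. It rides along the wedge's tapered side; friction keeps the wedge in.
- wedge_grip (a point): Centre of the wedge's blue handle, 30 x 30 mm, 40 mm tall, 46 mm above the wedge's underside. Wedge axes: tip along +y, z up. From here the dark wooden wedge (26 mm high) has its straight side at x -20 mm, y -24 to +136; its tail reaches x +20; from y +24 that side tapers evenly to x -14 at the tip (y +136, 6 mm wide). Full width 40 mm. Starts on the table in one of two places.
- boss (a point): Centre of the carved panel's raised boss, 36 x 36 mm, 30 mm tall; 37 mm above the panel's underside, 15 mm above its carved face. Axes: x along the panel's length, z up. Pale wood panel 140 x 90 x 22 mm, about 0.3 kg, length along jig x. With the catch back, it comes out by sliding 8 to 10 mm along jig +x, clear of the lip, then straight up.
- tray_floor (a point): Centre of the inner floor of the fixed finished-work tray, grey lining, 6 mm above the table. Inner size 178 mm along its x, 128 mm along y, rim 26 mm above the table.
- wedge: The wedge as a whole, 160 mm long, 0.2 kg; origin under its centre, handle at y -56 mm. Goes in with its axes along the jig's: straight side on the fence, tip to jig +y. Driving it takes up to about 20 N; it goes stiff when the catch meets its stop, before its full width reaches the pin.
- panel: The carved panel as a whole; origin at the centre of its underside.
- whetstone: Reddish whetstone on a grey base, 150 x 50 x 25 mm, origin under its centre. Leave alone. It lies where the wedge does not, of the two places.
- mallet: Dark wooden mallet lying flat, 275 mm long, 60 mm wide, 50 mm high, beyond the jig. Leave alone.
- gouge: Carving gouge lying flat, 215 mm long, beyond the jig. Leave alone.
There are look-alikes about, which are no part of the job. What is shaped like the panel but green or purple is not meant.

How it is judged:
By the outcome, as a careful person would: the job done as asked, in the order asked, and still so for the second after the job is handed in, with the robot touching nothing.
It also fails if it takes over 64 s, if anything falls off the work surface, if the arm or the gripper's body presses on something with over 40 N, if the wrist force passes 120 N, or if a joint passes its speed limit or range.

## Working session

There is one attempt and no reset: what is moved stays moved. The work goes in short steps, Python scripts to look and compute and a shell command to move; the robot and the scene stay as the last step left them, time stands still between calls to the robot, and variables do not carry over. Pictures are saved under pics/ and viewed, about 8 in all and at most 12, crops included, and the job is handed in when it is done.

```bash
mkdir -p pics; ls; cat > h.py <<'E'
import numpy as np, cv2
from station import r
def grab(n,f):
    d=r.get_image(n); np.savez('pics/'+f+'.npz',**d); cv2.imwrite('pics/'+f+'.png',d['img'][:,:,::-1]); return d
def P(d,u,v,z=None):
    """pixel to world; z given: intersect plane, else range"""
    R=np.array(d['R']);t=np.array(d['t'])
    ray=np.array([(u-d['cx'])/d['fx'],(v-d['cy'])/d['fy'],1.])
    c=-R.T@t; w=R.T@ray
    if z is None: 
        k=float(np.median(d['range_z'][int(v)-1:int(v)+2,int(u)-1:int(u)+2]))
    else: k=(z-c[2])/w[2]
    return c+k*w
def pix(d,X):
    c=np.array(d['R'])@np.array(X)+np.array(d['t']); return c[0]/c[2]*d['fx']+d['cx'],c[1]/c[2]*d['fy']+d['cy']
E
python3 - <<'E'
from h import *
for n in ('top','side'):
    d=grab(n,n+'0'); print(n,d['fx'],np.round(-np.array(d['R']).T@d['t']),np.round(d['R'],2).tolist())
print({k:np.round(v,3).tolist() for k,v in r.get_obs().items()})
E
```

```text
pics
top 394.66829702720696 [ 420.   -9. 1077.] [[-0.0, -1.0, -0.02], [-1.0, 0.01, -0.09], [0.09, 0.02, -1.0]]
side 425.26816506473335 [306. 762. 712.] [[-0.97, -0.24, -0.0], [-0.15, 0.63, -0.76], [0.19, -0.74, -0.65]]
{'t': 0.1, 'joints': [-1.397, 0.181, 1.608, -0.0, 1.354, -0.206], 'joint_vel': [0.001, 0.001, -0.003, 0.002, -0.0, -0.001], 'effort': [0.0, -43.482, -34.27, 0.07, 0.034, -0.0], 'position': [213.11, -533.544, 245.889], 'orientation': [-0.001, 0.982, 0.189, -0.0], 'force': [-0.521, 0.723, -0.545], 'wrist_torque': [0.001, -0.03, -0.046], 'opening': 88.12}
```

View pics/top0.png

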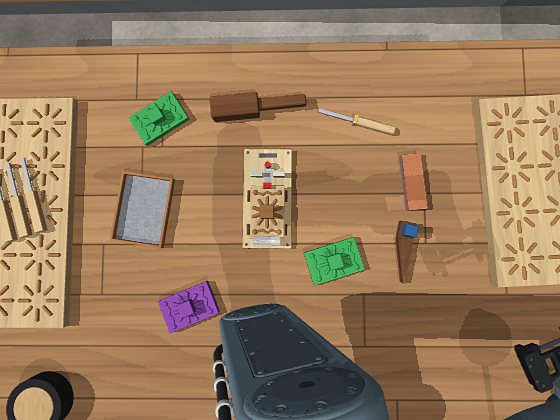

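View pics/side0.png

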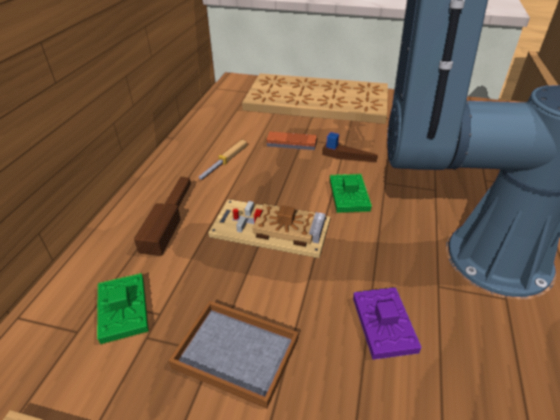

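The top view shows the carved pale panel in the jig at about (267,210). Its look-alikes are green at (158,118) and (335,260), and purple at (188,305). The wedge's blue handle is at (410,231) with its tip at (404,281), the whetstone is at (415,181) and the tray at (145,210). Next I'll confirm these in an enlarged crop.

```bash
python3 - <<'E'
from h import *
im=cv2.imread('pics/top0.png')
a=cv2.resize(im[140:258,232:307],None,fx=5,fy=5,interpolation=cv2.INTER_CUBIC)
b=cv2.resize(im[205:291,380:445],None,fx=5,fy=5,interpolation=cv2.INTER_CUBIC)
o=np.zeros((590,710,3),np.uint8); o[:590,:375]=a; o[:430,380:705]=b
cv2.imwrite('pics/crop0.png',o)
E
```

```text
(no output)
```

View pics/crop0.png

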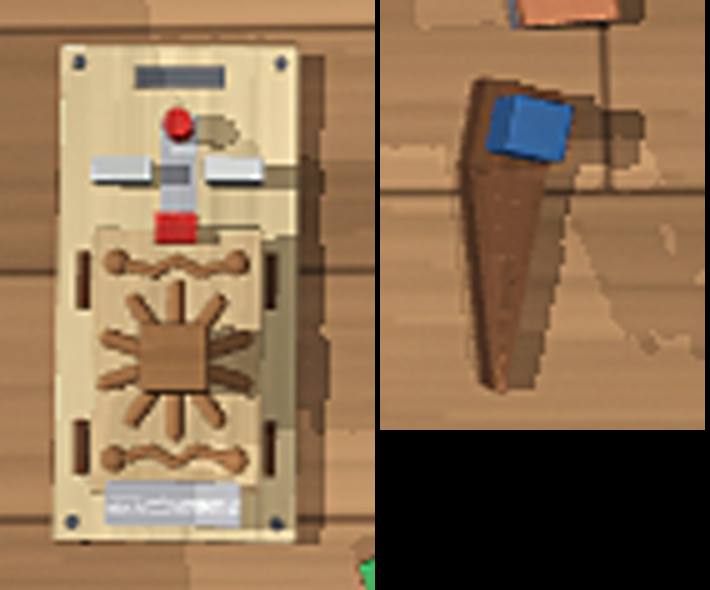

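The crop shows the jig with the steel lip at the bottom, the panel boss at crop (172,355), the red nose, the two fence blocks, and the red pin at (178,125). The wedge tip points towards the robot. I'll fit the poses next.

```bash
cat > meas.py <<'E'
from h import *
def cloud(d):
    R=np.array(d['R']);t=np.array(d['t']);z=d['range_z']
    v,u=np.mgrid[0:420,0:560]
    c=np.stack([(u-d['cx'])/d['fx']*z,(v-d['cy'])/d['fy']*z,z],-1)
    W=(c-t)@R; W[z<=0]=np.nan; return W
def rect(W,m):
    p=W[m][:,:2]; (c,s,a)=cv2.minAreaRect(p.astype(np.float32)); return np.round(c,1),np.round(s,1),round(a,1),m.sum(),np.round(np.median(W[m][:,2]),1)
E
python3 - <<'E'
from meas import *
d=dict(np.load('pics/top0.npz')); W=cloud(d); im=d['img'].astype(int)
print('table z',np.nanmedian(W[230:250,200:235,2]))
for cx,cy in [(62,45),(297,45),(300,541),(55,541)]:
    print('jig',np.round(P(d,232+cx/5,140+cy/5,16),1))
for n,cx,cy,z in [('boss c',172,356,68),('pin',178,122,42),('nose',176,228,50),('fenceL',120,168,38),('fenceR',235,168,38),('lip',172,503,48)]:
    q=P(d,232+cx/5,140+cy/5,z); print(n,np.round(q,1),np.round(P(d,232+cx/5,140+cy/5)[2],1))
H=W[...,2]; box=np.zeros(H.shape,bool)
b=box.copy(); b[205:291,385:445]=1
blue=b&(im[...,2]>im[...,0]+40)
print('blue top',rect(W,blue&(H>60)))
wm=b&(H>20)&(H<31); print('wedge',rect(W,wm))
p=W[wm]; 
# world extents: left/right edge along x
for x0 in range(int(p[:,0].min()),int(p[:,0].max()),15):
    q=p[abs(p[:,0]-x0)<7]; print(x0,np.round([q[:,1].min(),q[:,1].max()],1),end=';')
b=box.copy(); b[160:260,100:185]=1
g=b&(abs(H-6)<3.5)&(abs(im[...,0]-im[...,2])<25); print('\ntray',rect(W,g))
b=box.copy(); b[140:258,232:307]=1
for n,lo,hi in [('plate',12,21),('boss',63,74),('panel',34,41.5)]: print(n,rect(W,b&(H>lo)&(H<hi)))
b[210:]=0
red=b&(im[...,0]>im[...,1]+90); print('red',rect(W,red&(H>46)),rect(W,red&(H<46)&(H>36)))
E
```

```text
table z 0.6269262602827523
jig [663.5  95.9  16. ]
jig [662.3 -32.6  16. ]
jig [393.2 -32.2  16. ]
jig [393.6  98.9  16. ]
boss c [489.   33.8  68. ] 69.6
pin [615.4  31.5  42. ] 42.4
nose [557.6  32.3  50. ] 49.5
fenceL [591.6  62.6  38. ] 38.7
fenceR [591.1   1.3  38. ] 38.9
lip [413.9  34.8  48. ] 49.1
blue top (array([ 438.8, -333.5]), array([30. , 29.6]), 78.8, np.int64(141), np.float64(66.1))
wedge (array([ 411.7, -331.5]), array([ 56.5, 214.3]), 71.4, np.int64(629), np.float64(26.0))
302 [-323.7 -317.8];317 [-328.5 -316.6];332 [-333.1 -315.3];347 [-336.3 -314.5];362 [-338.7 -312.7];377 [-341.6 -312.1];392 [-344.9 -310.7];407 [-347.8 -309.9];422 [-349.9 -309.1];437 [-319.9 -312.9];452 [-356.7 -314.8];467 [-344.4 -319.3];Traceback (most recent call last):
  File "<stdin>", line 16, in <module>
    return umr_minimum(a, axis, None, out, keepdims, initial, where)
ValueError: zero-size array to reduction operation minimum which has no identity
```

```bash
cat >> h.py <<'E'
from scipy.spatial.transform import Rotation as Ro
def plan(x,y,z,yaw=None,n=1):
    """tool-axis delta (cm) to world target, and turn about tool z so that tool y has world yaw (deg, mod 180)"""
    o=r.get_obs(); w,a,b,c=o['orientation']; R=Ro.from_quat([a,b,c,w]); M=R.as_matrix()
    d=M.T@(np.array([x,y,z])-o['position'])/10
    cy=np.degrees(np.arctan2(M[1,1],M[0,1])); tilt=np.degrees(np.arccos(-M[2,2]))
    s='t %.1f pos %s yaw_y %.2f tilt %.2f delta_cm %s'%(o['t'],np.round(o['position'],1),cy,tilt,np.round(d,2))
    if yaw is not None: s+=' turn(tool z) %.2f'%-((yaw-cy+90)%180-90)
    print(s,'F',np.round(o['force'],1),'open',round(o['opening'],1))
E
python3 - <<'E'
from meas import *
d=dict(np.load('pics/top0.npz')); W=cloud(d); im=d['img'].astype(int); H=W[...,2]; box=np.zeros(H.shape,bool)
b=box.copy(); b[160:260,100:185]=1
print('tray',rect(W,b&(abs(H-6)<4)&(abs(im[...,0]-im[...,2])<25)))
b=box.copy(); b[150:246,244:296]=1
for n,lo,hi in [('plate',12,21),('boss',63,74),('panel',34,44)]: print(n,rect(W,b&(H>lo)&(H<hi)))
b=box.copy(); b[140:205,232:307]=1
red=b&(im[...,0]>im[...,1]+90)
for m in (red&(H>46),red&(H<46)&(H>36)): print('red',rect(W,m),W[m].mean(0).round(1))
plan(438.8,-333.5,130,-11.7)
E
```

```text
tray (array([500.1, 376.7]), array([121.4, 176.2]), 81.3, np.int64(2630), np.float64(6.5))
plate (array([531.5,  33.3]), array([128.9, 259.3]), 89.8, np.int64(2191), np.float64(16.4))
boss (array([489.7,  33.6]), array([33.5, 36.2]), 89.6, np.int64(189), np.float64(68.2))
panel (array([516.1,  33.5]), array([ 90.7, 216.9]), 89.9, np.int64(1588), np.float64(39.0))
red (array([584.6,  34.1]), array([18.6, 67.6]), 89.9, np.int64(45), np.float64(50.5)) [561.2  34.   50.4]
red (array([616.6,  33.1]), array([11.4, 10.7]), 0.1, np.int64(21), np.float64(41.9)) [616.3  32.8  41.8]
t 0.1 pos [ 213.1 -533.5  245.9] yaw_y -68.24 tilt 0.09 delta_cm [ 28.37 -10.19  11.61] turn(tool z) -56.54 F [-0.5  0.7 -0.5] open 88.1
```

```bash
python3 -m jog '{"delta_pos":[[2.84,-1.02,1.16],[2.84,-1.02,1.16],[2.84,-1.02,1.16],[2.84,-1.02,1.16],[2.84,-1.02,1.16],[2.84,-1.02,1.16],[2.84,-1.02,1.16],[2.84,-1.02,1.16],[2.84,-1.02,1.16],[2.84,-1.02,1.16]],"rot":[[0,0,0],[0,0,0],[0,0,0],[0,0,0],[0,0,0],[0,0,0],[0,0,0],[0,0,0],[0,0,0],[0,0,0]]}'
python3 -m jog '{"delta_pos":[[0,0,0],[0,0,0],[0,0,0],[0,0,0],[0,0,0],[0,0,0],[0,0,0],[0,0,0],[0,0,0]],"rot":[[0,0,-8.08],[0,0,-8.08],[0,0,-8.08],[0,0,-8.08],[0,0,-8.08],[0,0,-8.08],[0,0,-8.08],[0,0,0],[0,0,0]]}' 0.3
python3 - <<'E'
from meas import *
d=grab('wrist','w1'); plan(438.8,-333.5,40,-11.7)
W=cloud(d); im=d['img'].astype(int); H=W[...,2]
blue=(im[...,2]>im[...,0]+40)&(H>58)&(H<72); print(rect(W,blue))
wm=(H>20)&(H<31)&(W[...,0]<420)&(W[...,0]>290)&(abs(W[...,1]+330)<60); p=W[wm]
for x0 in range(300,420,20):
    q=p[abs(p[:,0]-x0)<3]
    if len(q): print(x0,np.round([q[:,1].min(),q[:,1].max()],1),end=';')
E
```

```text
t: 1.1
position: [439.8, -332.9, 129.9]
orientation: [-0.0, 0.982, 0.189, -0.0]
force: [0.2, -0.7, -0.0]
opening: 88.4
t: 2.0
position: [439.0, -333.8, 130.5]
orientation: [-0.0, 0.777, 0.63, 0.0]
force: [0.5, -0.7, -1.0]
opening: 57.3
t 2.0 pos [ 439.  -333.9  130.5] yaw_y -11.87 tilt 0.02 delta_cm [ 0.03 -0.03  9.05] turn(tool z) -0.17 F [-0.   0.4  1.1] open 57.0
(array([ 440.3, -335.7]), array([29. , 28.5]), 77.3, np.int64(1709), np.float64(65.3))
320 [-330.8 -319.2];340 [-334.9 -317.7];360 [-339.4 -316.4];380 [-343.6 -314.7];400 [-348.7 -313. ];
```

View pics/w1.png

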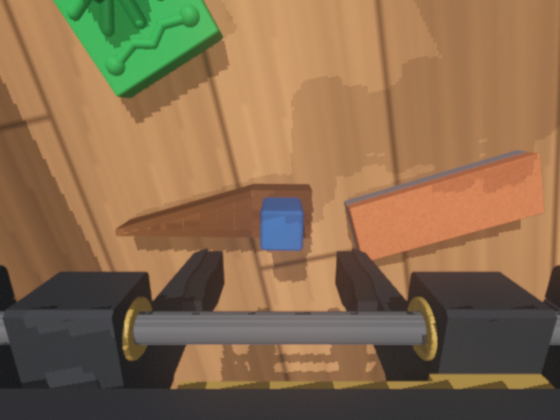

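The wrist view shows the blue handle at (282,224), tip left, whetstone to the right at (445,205). The wrist and top fits agree within 2 mm.

```bash
python3 -m jog '{"delta_pos":[[-0.06,0.11,1.5],[0,0,2],[0,0,2],[0,0,2],[0,0,1.0],[0,0,0.55],[0,0,0]],"rot":[[0,0,0.7],[0,0,0],[0,0,0],[0,0,0],[0,0,0],[0,0,0],[0,0,0]]}' 0
python3 -m jog '{"delta_pos":[[0,0,0],[0,0,0],[0,0,0],[0,0,0],[0,0,0],[0,0,0]],"rot":[[0,0,0],[0,0,0],[0,0,0],[0,0,0],[0,0,0],[0,0,0]]}' -1 40
python3 -m jog '{"delta_pos":[[0,0,-1],[0,0,-2],[0,0,-2],[0,0,-1],[0,0,0]],"rot":[[0,0,0],[0,0,0],[0,0,0],[0,0,0],[0,0,0]]}'
python3 -c "
from h import *
plan(620,-125,100,-90.3)"
```

```text
t: 2.75
position: [439.8, -334.5, 39.4]
orientation: [-0.001, 0.779, 0.626, -0.0]
force: [-0.8, -0.3, 0.2]
opening: 44.2
t: 3.35
position: [440.6, -335.4, 41.1]
orientation: [0.001, 0.779, 0.627, 0.0]
force: [0.4, 1.2, 6.7]
opening: 29.5
t: 3.85
position: [440.7, -335.5, 101.8]
orientation: [0.001, 0.779, 0.627, 0.0]
force: [-0.5, 0.1, -2.1]
opening: 29.6
t 3.9 pos [ 440.7 -335.5  101.8] yaw_y -12.38 tilt 0.16 delta_cm [24.41 13.    0.16] turn(tool z) 77.92 F [-0.5  0.1 -2.1] open 29.6
```

```bash
python3 -m jog '{"delta_pos":[[2.05,1.39,-0.6],[2.05,1.39,-0.6],[2.05,1.39,-0.6],[2.05,1.39,-0.6],[2.05,1.39,-0.6],[2.05,1.39,-0.6],[2.05,1.39,-0.6],[2.05,1.39,-0.6],[2.05,1.39,0],[2.05,1.39,0]],"rot":[[0,0,0],[0,0,0],[0,0,0],[0,0,0],[0,0,0],[0,0,0],[0,0,0],[0,0,0],[0,0,0],[0,0,0]]}'
python3 -m jog '{"delta_pos":[[0,0,0],[0,0,0],[0,0,0],[0,0,0],[0,0,0],[0,0,0],[0,0,0],[0,0,0],[0,0,0],[0,0,0],[0,0,0],[0,0,0]],"rot":[[0,0,7.79],[0,0,7.79],[0,0,7.79],[0,0,7.79],[0,0,7.79],[0,0,7.79],[0,0,7.79],[0,0,7.79],[0,0,7.79],[0,0,7.79],[0,0,0],[0,0,0]]}'
python3 - <<'E'
from meas import *
d=grab('top','t2'); plan(620,-165,65,-90.3)
W=cloud(d);im=d['img'].astype(int);H=W[...,2]
im2=d['img'][120:260,225:385,::-1]; cv2.imwrite('pics/t2c.png',cv2.resize(im2,None,fx=4,fy=4,interpolation=cv2.INTER_CUBIC))
E
```

```text
t: 4.85
position: [619.8, -163.3, 146.9]
orientation: [-0.001, 0.779, 0.627, -0.0]
force: [0.6, -0.1, -1.9]
opening: 29.4
t: 6.05
position: [619.2, -164.1, 147.1]
orientation: [-0.0, 1.0, -0.001, -0.001]
force: [0.6, 0.1, -1.9]
opening: 29.4
t 6.1 pos [ 619.4 -164.2  147.4] yaw_y -90.09 tilt 0.08 delta_cm [0.07 0.08 8.24] turn(tool z) 0.21 F [ 0.3  0.3 -1.8] open 29.4
```

View pics/t2c.png

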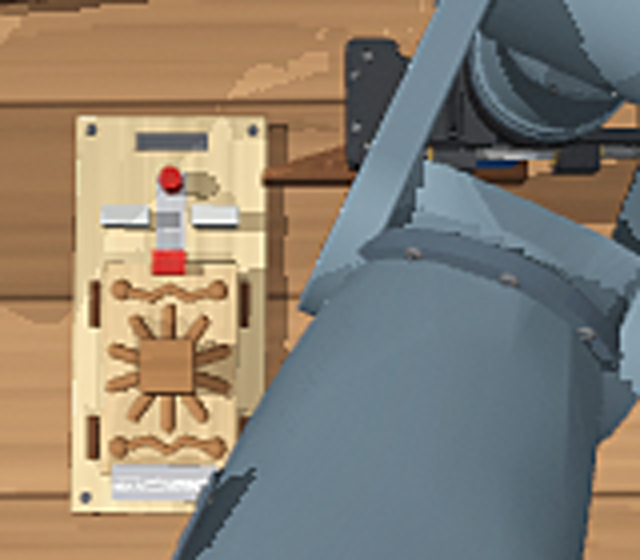

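The wedge is turned with its straight side towards the fence and its tip at about crop (265,177), just right of the lane. I'll descend and check with the wrist camera.

```bash
python3 -m jog '{"delta_pos":[[0.07,0.1,2],[0,0,2],[0,0,2],[0,0,1.5],[0,0,0.6],[0,0,0]],"rot":[[0,0,0.2],[0,0,0],[0,0,0],[0,0,0],[0,0,0],[0,0,0]]}' - 60
python3 - <<'E'
from meas import *
d=grab('wrist','w3'); plan(620,-135,60,-90.3)
W=cloud(d);H=W[...,2]
im=d['img'][:,:,::-1]; cv2.imwrite('pics/w3c.png',cv2.resize(im[100:380,0:330],None,fx=2.2,fy=2.2,interpolation=cv2.INTER_CUBIC))
m=(H>32)&(H<43)&(W[...,1]>-17)&(W[...,1]<24)&(abs(W[...,0]-590)<14); print('fenceR',rect(W,m)); p=W[m]
print(np.round(np.percentile(p,[2,98],axis=0),1).tolist() if len(p) else '')
m=(abs(H-50)<7)&(W[...,1]>-40)&(W[...,1]<-90+0)|((abs(H-50)<7)&(W[...,1]>-130)&(W[...,1]<-20)&(W[...,0]>580)); p=W[m]
for y in range(-130,-20,15):
    q=p[abs(p[:,1]-y)<4]
    if len(q): print(y,np.round([q[:,0].min(),q[:,0].max(),np.median(q[:,2])],1),end=';')
E
```

```text
t: 6.7
position: [619.9, -165.2, 66.2]
orientation: [-0.0, 1.0, -0.004, -0.001]
force: [0.0, 0.8, -1.4]
opening: 29.4
t 6.8 pos [ 620.6 -165.4   67.3] yaw_y -90.45 tilt 0.01 delta_cm [-0.08 -3.04  0.73] turn(tool z) -0.15 F [ 0.1  0.8 -2.3] open 29.5
fenceR (array([593.6,  -9.3]), array([13.4, 12. ]), 1.0, np.int64(428), np.float64(36.8))
[[587.4, -14.9, 32.3], [599.9, -5.1, 38.4]]
-130 [612.5 636.2  50.3];-115 [613.8 633.   50.3];-100 [614.  628.8  50.3];-85 [614.3 624.2  50.2];-70 [607.7 620.   50.4];-55 [599.9 615.2  50.5];-40 [600.  611.   50.5];-25 [600.9 604.7  50.1];
```

View pics/w3c.png

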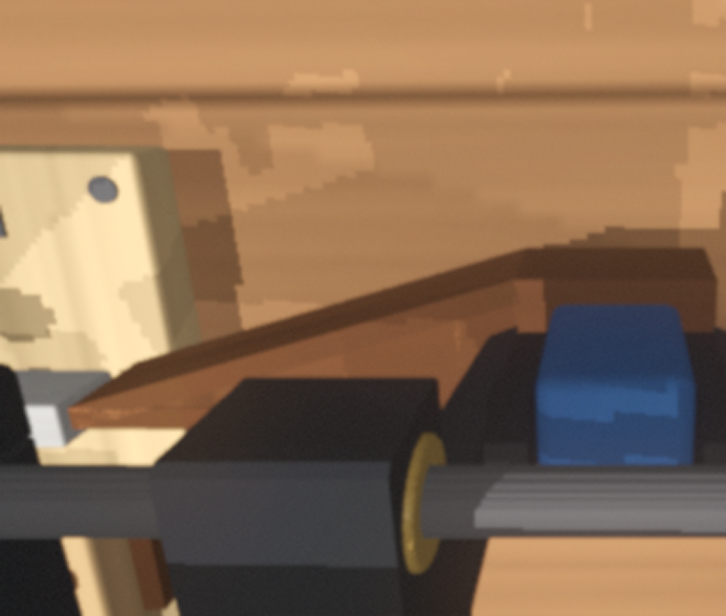

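The wedge's straight edge reads x≈600.5 and the fence face ≈600 in the same camera. I'll offset by +2 mm, slide the tip alongside the near fence block, then feel towards −x.

```bash
python3 -m jog '{"delta_pos":[[0.2,0,0.3],[0,0,0.3],[0,-1,0],[0,-1,0],[0,-1,0],[0,0,0]],"rot":[[0,0,-0.15],[0,0,0],[0,0,0],[0,0,0],[0,0,0],[0,0,0]]}'
python3 -m jog '{"delta_pos":[[-0.1,0,0],[-0.1,0,0],[0,0,0]],"rot":[[0,0,0],[0,0,0],[0,0,0]]}'
python3 -m jog '{"delta_pos":[[-0.1,0,0],[-0.1,0,0],[0,0,0]],"rot":[[0,0,0],[0,0,0],[0,0,0]]}'
python3 -c "
from h import *
plan(620,-135,60,-90.3);print(r.get_obs()['wrist_torque'])"
```

```text
t: 7.35
position: [622.6, -133.3, 61.3]
orientation: [-0.0, 1.0, -0.002, -0.0]
force: [-1.3, -0.9, -2.2]
opening: 29.1
t: 7.65
position: [620.6, -135.7, 61.3]
orientation: [0.0, 1.0, -0.003, -0.0]
force: [0.1, -0.4, -2.4]
opening: 29.7
t: 7.95
position: [618.9, -135.7, 61.3]
orientation: [0.0, 1.0, -0.003, 0.0]
force: [1.4, -0.4, -1.5]
opening: 29.6
t 8.0 pos [ 618.9 -135.7   61.3] yaw_y -90.37 tilt 0.04 delta_cm [ 0.11 -0.07  0.13] turn(tool z) -0.07 F [ 1.4 -0.4 -1.5] open 29.6
[-0.18785327 -0.17554343 -0.09927813]
```

```bash
for i in 1 ; do python3 -m jog '{"delta_pos":[[-0.1,0,0],[0,0,0]],"rot":[[0,0,0],[0,0,0]]}'; python3 -m jog '{"delta_pos":[[-0.1,0,0],[0,0,0]],"rot":[[0,0,0],[0,0,0]]}'; done
python3 -c "
from h import *
plan(620,-135,60,-90.3);print(r.get_obs()['wrist_torque'])"
```

```text
t: 8.15
position: [618.3, -135.8, 61.5]
orientation: [0.0, 1.0, -0.003, 0.001]
force: [2.6, -1.0, -3.0]
opening: 30.0
t: 8.35
position: [617.6, -135.8, 61.7]
orientation: [0.0, 1.0, -0.003, 0.001]
force: [4.0, -1.6, -3.2]
opening: 29.4
t 8.3 pos [ 617.6 -135.8   61.7] yaw_y -90.38 tilt 0.15 delta_cm [ 0.24 -0.08  0.17] turn(tool z) -0.08 F [ 4.  -1.6 -3.2] open 29.4
[-0.4697294  -0.96103488 -0.64899541]
```

```bash
python3 -m jog '{"delta_pos":[[0.15,0,0],[0,0,0.15],[0,0,0.15],[0,0,0]],"rot":[[0,0,0],[0,0,0],[0,0,0],[0,0,0]]}'; python3 -m jog '{"delta_pos":[[0,0,0.1],[0,0,0]],"rot":[[0,0,0],[0,0,0]]}';python3 -m jog '{"delta_pos":[[0,0,0.1],[0,0,0]],"rot":[[0,0,0],[0,0,0]]}'
python3 -c "
from h import *
plan(620,-105,57,-90.3);print(r.get_obs()['wrist_torque'])"
```

```text
t: 8.75
position: [618.3, -135.2, 58.2]
orientation: [-0.0, 1.0, -0.003, 0.0]
force: [3.6, -0.3, -0.0]
opening: 29.9
t: 8.95
position: [618.3, -135.2, 57.2]
orientation: [-0.0, 1.0, -0.003, 0.0]
force: [3.9, -0.7, -0.2]
opening: 29.3
t: 9.15
position: [618.5, -135.3, 56.6]
orientation: [-0.0, 1.0, -0.003, 0.0]
force: [2.7, 0.8, 3.2]
opening: 29.6
t 9.2 pos [ 618.5 -135.3   56.6] yaw_y -90.33 tilt 0.03 delta_cm [ 0.14 -3.03 -0.04] turn(tool z) -0.03 F [2.7 0.8 3.2] open 29.6
[ 0.53503256 -0.3718828  -0.43087125]
```

```bash
python3 -m jog '{"delta_pos":[[0.06,0,-0.04],[0,-1,0],[0,-1,0],[0,-1,0],[0,0,0]],"rot":[[0,0,0],[0,0,0],[0,0,0],[0,0,0],[0,0,0]]}';  python3 -m jog '{"delta_pos":[[0,-0.7,0],[0,-0.7,0],[0,-0.6,0],[0,0,0]],"rot":[[0,0,0],[0,0,0],[0,0,0],[0,0,0]]}'
python3 -c "
from h import *
plan(620,-105,57,-90.3);print(r.get_obs()['wrist_torque'])"
```

```text
t: 9.65
position: [619.1, -103.6, 56.8]
orientation: [-0.0, 1.0, -0.002, 0.0]
force: [3.5, 1.2, 3.2]
opening: 29.4
t: 10.05
position: [619.6, -86.6, 57.2]
orientation: [0.001, 1.0, -0.002, 0.001]
force: [2.8, -7.9, 2.9]
opening: 30.1
t 10.1 pos [619.6 -86.6  57.2] yaw_y -90.28 tilt 0.19 delta_cm [0.05 1.84 0.02] turn(tool z) 0.02 F [ 2.8 -7.9  2.9] open 30.1
[-0.8608522 -0.3934693 -0.1988354]
```

```bash
python3 -m jog '{"delta_pos":[[0,-0.5,0],[0,-0.5,0],[0,0,0]],"rot":[[0,0,0],[0,0,0],[0,0,0]]}';  python3 -m jog '{"delta_pos":[[0,-0.5,0],[0,-0.5,0],[0,0,0]],"rot":[[0,0,0],[0,0,0],[0,0,0]]}'
python3 - <<'E'
from h import *
plan(620,-105,57,-90.3);print(r.get_obs()['wrist_torque'])
d=grab('top','t4'); im2=d['img'][130:240,225:345,::-1]; cv2.imwrite('pics/t4c.png',cv2.resize(im2,None,fx=5,fy=5,interpolation=cv2.INTER_CUBIC))
E
```

```text
t: 10.35
position: [619.7, -77.5, 57.3]
orientation: [0.002, 1.0, -0.003, 0.001]
force: [1.6, -11.6, 3.6]
opening: 29.5
t: 10.65
position: [619.7, -67.9, 57.3]
orientation: [0.002, 1.0, -0.003, 0.001]
force: [1.9, -11.8, 4.4]
opening: 29.7
t 10.7 pos [619.7 -67.9  57.3] yaw_y -90.32 tilt 0.26 delta_cm [0.05 3.71 0.05] turn(tool z) -0.02 F [  1.9 -11.8   4.4] open 29.7
[-1.61990939 -0.19834812 -0.28118715]
```

View pics/t4c.png

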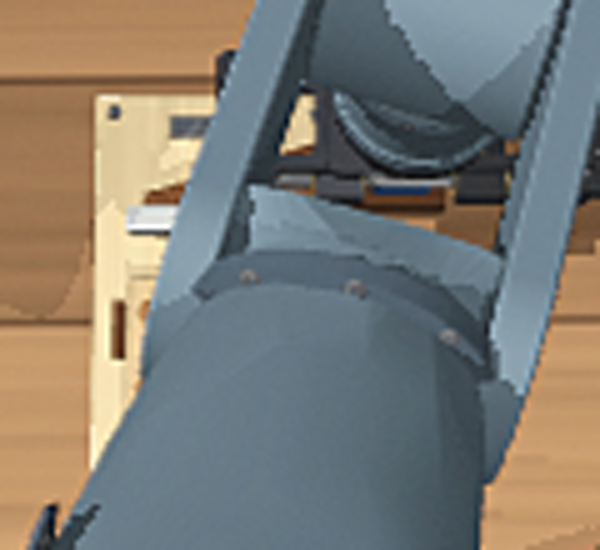

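The tip is past the pin, lying against the far fence block at crop (165,195). I'll keep driving.

```bash
python3 -m jog '{"delta_pos":[[0,-0.5,0],[0,-0.5,0],[0,-0.5,0],[0,-0.5,0],[0,0,0]],"rot":[[0,0,0],[0,0,0],[0,0,0],[0,0,0],[0,0,0]]}';  python3 -m jog '{"delta_pos":[[0,-0.5,0],[0,-0.5,0],[0,-0.5,0],[0,-0.5,0],[0,0,0]],"rot":[[0,0,0],[0,0,0],[0,0,0],[0,0,0],[0,0,0]]}'
python3 -m jog '{"delta_pos":[[0,-0.4,0],[0,-0.4,0],[0,0,0]],"rot":[[0,0,0],[0,0,0],[0,0,0]]}'
python3 -c "
from h import *
plan(620,-10,57,-90.3);print(r.get_obs()['wrist_torque'])"
```

```text
t: 11.2
position: [619.8, -48.4, 57.4]
orientation: [0.003, 1.0, -0.003, 0.001]
force: [1.3, -13.9, 4.1]
opening: 29.2
t: 11.7
position: [620.0, -29.0, 57.6]
orientation: [0.003, 1.0, -0.003, 0.001]
force: [1.4, -15.1, 5.7]
opening: 29.6
t: 12.0
position: [620.1, -21.5, 57.6]
orientation: [0.003, 1.0, -0.003, 0.001]
force: [0.4, -17.0, 5.6]
opening: 29.7
t 12.0 pos [620.1 -21.5  57.6] yaw_y -90.34 tilt 0.37 delta_cm [-0.02 -1.15  0.05] turn(tool z) -0.04 F [  0.4 -17.    5.6] open 29.7
[-2.55446333 -0.00704369 -0.30987109]
```

```bash
for s in 1; do python3 -m jog '{"delta_pos":[[0,-0.4,0],[0,0,0]],"rot":[[0,0,0],[0,0,0]]}';  python3 -m jog '{"delta_pos":[[0,-0.3,0],[0,0,0]],"rot":[[0,0,0],[0,0,0]]}'; python3 -m jog '{"delta_pos":[[0,-0.2,0],[0,0,0]],"rot":[[0,0,0],[0,0,0]]}'; done | grep -E 'pos|force'
```

```text
position: [620.2, -17.7, 57.6]
force: [-0.3, -18.8, 6.1]
position: [620.2, -15.0, 57.7]
force: [0.7, -18.5, 5.4]
position: [620.2, -13.2, 57.7]
force: [-0.9, -19.7, 6.6]
```

```bash
for s in 1; do python3 -m jog '{"delta_pos":[[0,-0.2,0],[0,0,0]],"rot":[[0,0,0],[0,0,0]]}';  python3 -m jog '{"delta_pos":[[0,-0.2,0],[0,0,0]],"rot":[[0,0,0],[0,0,0]]}'; python3 -m jog '{"delta_pos":[[0,-0.2,0],[0,0,0]],"rot":[[0,0,0],[0,0,0]]}'; done | grep -E 'pos|force'
```

```text
position: [620.2, -11.9, 57.8]
force: [-0.5, -22.9, 7.0]
position: [620.2, -11.6, 58.0]
force: [-1.6, -29.9, 7.1]
position: [620.3, -11.3, 58.1]
force: [-3.0, -35.8, 7.9]
```

The wedge went stiff at y≈-11.6, where the force climbed to 36 N, so the catch is at its stop. I'll relax, release and lift.

```bash
python3 -m jog '{"delta_pos":[[0,0.2,0],[0,0.2,0],[0,0,0]],"rot":[[0,0,0],[0,0,0],[0,0,0]]}' - 20 | grep -E 'pos|force'; python3 -m jog '{"delta_pos":[[0,0,0],[0,0,0],[0,0,0],[0,0,0]],"rot":[[0,0,0],[0,0,0],[0,0,0],[0,0,0]]}' 0.05;  python3 -m jog '{"delta_pos":[[0,0,-0.5],[0,0,-2],[0,0,-4],[0,0,-4],[0,4,-2],[0,4,0],[0,4,0],[0,4,0],[0,4,0],[0,0,0]],"rot":[[0,0,0],[0,0,0],[0,0,0],[0,0,0],[0,0,0],[0,0,0],[0,0,0],[0,0,0],[0,0,0],[0,0,0]]}'
python3 - <<'E'
from meas import *
d=grab('top','t5'); im2=d['img'][140:260,225:345,::-1]; cv2.imwrite('pics/t5c.png',cv2.resize(im2,None,fx=5,fy=5,interpolation=cv2.INTER_CUBIC))
W=cloud(d);im=d['img'].astype(int);H=W[...,2];b=np.zeros(H.shape,bool);b[140:258,232:315]=1
print('boss',rect(W,b&(H>64)&(H<74)&(W[...,0]<530)))
bl=b&(im[...,2]>im[...,0]+40)&(H>60); print('blue',rect(W,bl))
red=b&(im[...,0]>im[...,1]+90)
for m in (red&(H>46),red&(H<46)&(H>36)): print('red',W[m].mean(0).round(1))
plan(489,33.5,130,-90)
E
```

```text
position: [620.1, -11.5, 57.8]
force: [-1.9, -19.9, 7.7]
t: 13.9
position: [618.4, -5.4, 55.6]
orientation: [-0.0, 1.0, -0.002, -0.001]
force: [0.7, 0.4, -0.6]
opening: 46.5
t: 14.9
position: [618.0, -211.1, 181.9]
orientation: [0.001, 1.0, -0.005, 0.0]
force: [0.4, -0.2, 0.3]
opening: 46.1
boss (array([489.7,  33.7]), array([33.6, 36.3]), 89.6, np.int64(189), np.float64(68.2))
blue (array([524.5, -17.8]), array([216.6,  30.4]), 4.4, np.int64(151), np.float64(82.6))
red [582.   34.2  50.5]
red [638.   32.5  42.4]
t 14.9 pos [ 618.  -208.6  181.6] yaw_y -90.52 tilt 0.00 delta_cm [-13.12 -24.09   5.16] turn(tool z) -0.52 F [-0.3  0.1 -0. ] open 46.1
```

View pics/t5c.png

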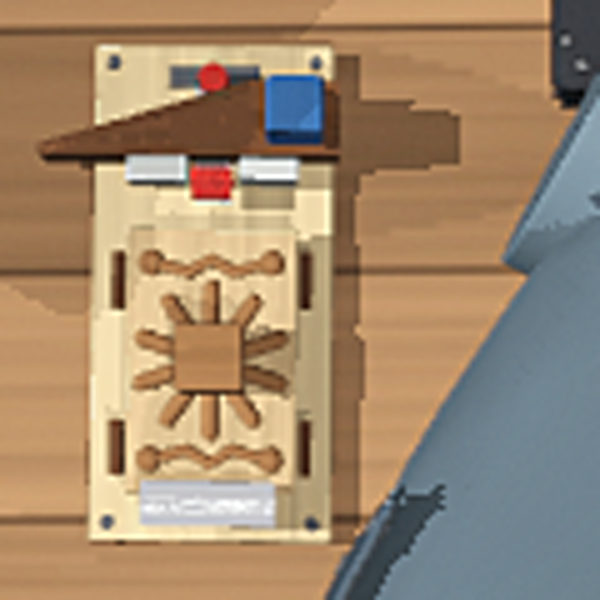

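The view shows the wedge alone holding the catch open: pin at crop (213,77), nose back at (211,183). I'll quantify the catch travel with colour centroids on known planes.

```bash
python3 - <<'E'
from meas import *
for f in ('top0','t5'):
    d=dict(np.load(f'pics/{f}.npz')); im=d['img'].astype(float)
    red=(im[...,0]>2.2*im[...,1])&(im[...,0]>110); red=red.astype(np.uint8); red[:140]=0;red[205:]=0;red[:,:255]=0;red[:,:][:,282:]=0
    n,l,s,c=cv2.connectedComponentsWithStats(red)
    for i in range(1,n):
        if s[i,4]>10: print(f,c[i].round(2),s[i].tolist(),'z42',P(d,*c[i],42)[:2].round(1),'z50',P(d,*c[i],50)[:2].round(1))
    if f=='t5':
        b=((im[...,2]>im[...,0]+40)).astype(np.uint8); b[:,:270]=0;b[:,300:]=0;b[:150]=0;b[175:]=0
        n,l,s,c=cv2.connectedComponentsWithStats(b)
        for i in range(1,n):
            if s[i,4]>10: print('blue',c[i].round(2),s[i].tolist(),P(d,*c[i],80)[:2].round(1))
E
```

```text
top0 [267.09 164.09] [265, 162, 5, 5, 22] z42 [616.2  32.8] z50 [614.7  32.5]
top0 [266.5 185.5] [263, 183, 8, 6, 48] z42 [558.9  34.5] z50 [557.8  34.2]
t5 [267.24 155.2 ] [265, 153, 6, 5, 25] z42 [640.2  32.4] z50 [638.5  32.1]
t5 [266.74 176.4 ] [263, 174, 9, 6, 47] z42 [583.2  33.8] z50 [581.9  33.5]
blue [283.47 161.38] [278, 155, 12, 14, 160] [615.7 -10.6]
```

The catch travel measures 24 mm, so it is fully open and the wedge is holding. Now the panel's boss.

```bash
python3 -m jog '{"delta_pos":[[-1.64,-3.01,0.65],[-1.64,-3.01,0.65],[-1.64,-3.01,0.65],[-1.64,-3.01,0.65],[-1.64,-3.01,0.65],[-1.64,-3.01,0.65],[-1.64,-3.01,0.65],[-1.64,-3.01,0.65],[0,0,0],[0,0,0]],"rot":[[0,0,-0.2],[0,0,0],[0,0,0],[0,0,0],[0,0,0],[0,0,0],[0,0,0],[0,0,0],[0,0,0],[0,0,0]]}' 0.36
python3 - <<'E'
from meas import *
d=grab('wrist','w6'); W=cloud(d);H=W[...,2]
m=(H>62)&(H<72)&(abs(W[...,0]-489)<40)&(abs(W[...,1]-33)<40); print('boss',rect(W,m))
m=(H>40.5)&(H<58)&(abs(W[...,0]-489)<60)&(abs(W[...,1]-33)<50); print('relief',np.percentile(H[m],[50,90]) if m.any() else 0, m.sum())
plan(489,33.5,51,-90.3)
E
```

```text
t: 15.95
position: [487.5, 36.2, 129.9]
orientation: [0.0, 1.0, 0.0, 0.0]
force: [-0.6, -0.3, 0.6]
opening: 60.1
boss (array([491.3,  32.6]), array([35.7, 36. ]), 89.0, np.int64(2653), np.float64(67.3))
relief [41.33087709 43.90977442] 2312
t 16.0 pos [488.3  35.3 130.2] yaw_y -90.03 tilt 0.07 delta_cm [0.06 0.18 7.92] turn(tool z) 0.27 F [-0.4 -0.9  0.6] open 59.9
```

```bash
python3 -m jog '{"delta_pos":[[0.17,0.2,2],[0,0,2],[0,0,2],[0,0,1.2],[0,0,0.5],[0,0,0]],"rot":[[0,0,0.3],[0,0,0],[0,0,0],[0,0,0],[0,0,0],[0,0,0]]}'
python3 -m jog '{"delta_pos":[[0,0,0],[0,0,0],[0,0,0],[0,0,0],[0,0,0],[0,0,0]],"rot":[[0,0,0],[0,0,0],[0,0,0],[0,0,0],[0,0,0],[0,0,0]]}' -1 40
python3 -m jog '{"delta_pos":[[0.2,0,0],[0.2,0,0],[0,0,0]],"rot":[[0,0,0],[0,0,0],[0,0,0]]}'
python3 -m jog '{"delta_pos":[[0.2,0,0],[0.2,0,0],[0,0,0]],"rot":[[0,0,0],[0,0,0],[0,0,0]]}'
python3 -c "
from h import *
plan(499.3,33.5,53,-90.3);print(r.get_obs()['wrist_torque'])"
```

```text
t: 16.6
position: [489.6, 32.4, 52.3]
orientation: [-0.0, 1.0, -0.004, -0.0]
force: [-0.3, 0.4, 0.1]
opening: 59.8
t: 17.2
position: [490.1, 32.7, 53.3]
orientation: [0.0, 1.0, -0.004, 0.001]
force: [-1.2, 0.1, 6.5]
opening: 35.7
t: 17.5
position: [491.4, 32.8, 53.3]
orientation: [0.0, 1.0, -0.003, -0.003]
force: [-12.9, 0.0, 19.8]
opening: 35.4
t: 17.8
position: [495.6, 32.9, 53.3]
orientation: [-0.0, 1.0, -0.003, -0.002]
force: [-11.6, 0.1, 18.6]
opening: 35.7
t 17.8 pos [495.6  32.9  53.3] yaw_y -90.38 tilt 0.27 delta_cm [ 0.37 -0.06  0.03] turn(tool z) -0.08 F [-11.6   0.1  18.6] open 35.7
[0.00183606 1.73811203 0.02837815]
```

```bash
python3 -m jog '{"delta_pos":[[0,0,-0.1],[0.2,0,0],[0,0,0]],"rot":[[0,0,0],[0,0,0],[0,0,0]]}'
python3 -m jog '{"delta_pos":[[0.2,0,-0.05],[0.2,0,0],[0,0,0]],"rot":[[0,0,0],[0,0,0],[0,0,0]]}'
python3 - <<'E'
from meas import *
d=grab('top','t7'); im2=d['img'][140:260,225:345,::-1]; cv2.imwrite('pics/t7c.png',cv2.resize(im2,None,fx=5,fy=5,interpolation=cv2.INTER_CUBIC))
plan(501,33.5,53,-90.3);print(r.get_obs()['wrist_torque'])
E
```

```text
t: 18.1
position: [499.6, 32.7, 53.4]
orientation: [-0.0, 1.0, -0.004, 0.0]
force: [-0.5, 0.4, -1.7]
opening: 35.6
t: 18.4
position: [503.9, 32.6, 54.0]
orientation: [0.0, 1.0, -0.004, 0.0]
force: [-0.4, 0.5, -2.8]
opening: 35.8
t 18.4 pos [503.7  32.6  54. ] yaw_y -90.43 tilt 0.01 delta_cm [-0.27 -0.08  0.1 ] turn(tool z) -0.13 F [-0.2 -1.1 -2.1] open 35.9
[ 0.05229128  0.06405379 -0.00314315]
```

View pics/t7c.png

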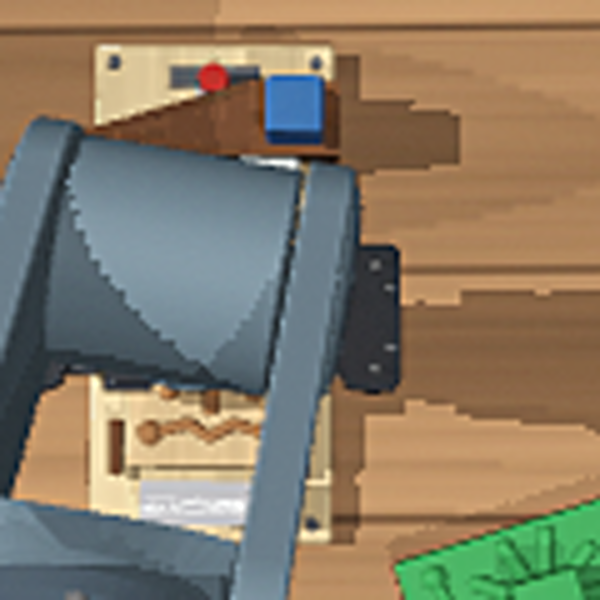

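The panel is clear of the lip, with a gap between crop rows 470 and 480. I overshot slightly, so I'll ease back 2.5 mm and lift.

```bash
python3 -m jog '{"delta_pos":[[-0.25,0,0],[0,0,0],[0,0,-0.3],[0,0,-0.5],[0,0,0]],"rot":[[0,0,0],[0,0,0],[0,0,0],[0,0,0],[0,0,0]]}' - 50
python3 -m jog '{"delta_pos":[[0,0,-1],[0,0,-2],[0,0,-2.5],[0,0,-2.5],[0,0,-2],[0,0,0]],"rot":[[0,0,0],[0,0,0],[0,0,0],[0,0,0],[0,0,0],[0,0,0]]}'
python3 - <<'E'
from h import *
plan(500,376.5,150,-98.7)
E
```

```text
t: 18.95
position: [501.7, 32.6, 63.1]
orientation: [0.0, 1.0, -0.004, 0.001]
force: [-0.5, -0.2, -1.3]
opening: 35.9
t: 19.55
position: [503.3, 32.4, 165.8]
orientation: [0.001, 1.0, -0.004, 0.003]
force: [0.2, 0.1, -1.9]
opening: 35.6
t 19.6 pos [503.3  32.4 165.8] yaw_y -90.42 tilt 0.39 delta_cm [ -0.59 -34.41   1.54] turn(tool z) 8.28 F [ 0.2  0.1 -1.9] open 35.6
```

```bash
python3 -m jog '{"delta_pos":[[-0.05,-2.87,0],[-0.05,-2.87,0],[-0.05,-2.87,0],[-0.05,-2.87,0],[-0.05,-2.87,0],[-0.05,-2.87,0],[-0.05,-2.87,0],[-0.05,-2.87,0],[-0.05,-2.87,0],[-0.05,-2.87,0],[-0.05,-2.87,0],[-0.05,-2.87,0]],"rot":[[0,0,0],[0,0,0],[0,0,0],[0,0,0],[0,0,0],[0,0,0],[0,0,0],[0,0,0],[0,0,0],[0,0,0],[0,0,0],[0,0,0]]}'
python3 -m jog '{"delta_pos":[[0,0,0],[0,0,0],[0,0,2],[0,0,2],[0,0,0]],"rot":[[0,0,4.1],[0,0,4.2],[0,0,0],[0,0,0],[0,0,0]]}'
python3 - <<'E'
from h import *
d=grab('wrist','w8'); e=grab('top','t8')
o=np.zeros((420,800,3),np.uint8); o[:,:560]=d['img'][:,:,::-1]; o[:360,562:798]=cv2.resize(e['img'][150:270,96:175,::-1],(236,360)); cv2.imwrite('pics/c8.png',o)
plan(500,376.5,60,-98.7)
E
```

```text
t: 20.75
position: [496.8, 378.0, 160.6]
orientation: [0.0, 1.0, -0.004, -0.001]
force: [0.2, 0.1, -2.4]
opening: 35.5
t: 21.25
position: [494.8, 375.7, 117.7]
orientation: [0.002, 0.997, -0.076, -0.003]
force: [-0.8, 0.4, -2.9]
opening: 35.6
t 21.4 pos [496.9 376.7 121.1] yaw_y -98.73 tilt 0.14 delta_cm [ 0.32 -0.03  6.11] turn(tool z) -0.03 F [ 0.5  0.4 -2.2] open 35.6
```

View pics/c8.png

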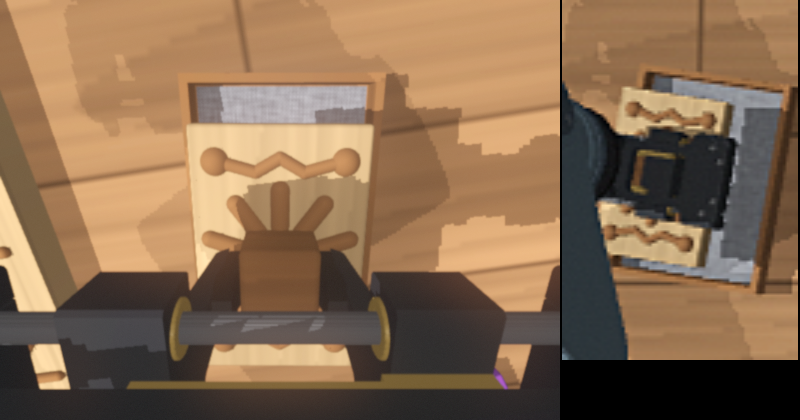

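The panel is held level and carved side up, aligned with the tray: edges at cols 190–370 inside the tray walls. I'll lower it, slowly at the end.

```bash
python3 -m jog '{"delta_pos":[[0.3,0,1.5],[0,0,2],[0,0,2],[0,0,1],[0,0,0.5],[0,0,0]],"rot":[[0,0,0],[0,0,0],[0,0,0],[0,0,0],[0,0,0],[0,0,0]]}'
python3 -m jog '{"delta_pos":[[0,0,0.2],[0,0,0.2],[0,0,0]],"rot":[[0,0,0],[0,0,0],[0,0,0]]}'
python3 -m jog '{"delta_pos":[[0,0,0.1],[0,0,0.1],[0,0,0]],"rot":[[0,0,0],[0,0,0],[0,0,0]]}'
```

```text
t: 21.95
position: [500.6, 376.6, 51.8]
orientation: [0.0, 0.997, -0.076, -0.0]
force: [-0.5, -0.7, -2.6]
opening: 35.7
t: 22.25
position: [500.8, 376.8, 48.5]
orientation: [-0.0, 0.997, -0.076, 0.0]
force: [0.1, 0.2, -2.4]
opening: 35.5
t: 22.55
position: [500.5, 376.6, 46.0]
orientation: [0.0, 0.997, -0.076, -0.0]
force: [0.3, -0.1, -2.3]
opening: 35.7
```

```bash
for i in 1; do python3 -m jog '{"delta_pos":[[0,0,0.1],[0,0,0.1],[0,0,0]],"rot":[[0,0,0],[0,0,0],[0,0,0]]}'
python3 -m jog '{"delta_pos":[[0,0,0.1],[0,0,0]],"rot":[[0,0,0],[0,0,0]]}';done | grep -E 'pos|force'
```

```text
position: [500.4, 376.6, 43.9]
force: [-0.0, 0.2, -2.9]
position: [500.7, 376.7, 43.4]
force: [-1.3, -0.8, 0.5]
```

```bash
python3 -m jog '{"delta_pos":[[0,0,0.05],[0,0,0]],"rot":[[0,0,0],[0,0,0]]}' - 10 
python3 -m jog '{"delta_pos":[[0,0,0],[0,0,0],[0,0,0],[0,0,0],[0,0,0]],"rot":[[0,0,0],[0,0,0],[0,0,0],[0,0,0],[0,0,0]]}' 0.1
python3 -m jog '{"delta_pos":[[0,0,-1],[0,0,-3],[0,0,-4],[0,0,-4],[0,0,-4],[-4,0,0],[-4,0,0],[-4,0,0],[-4,0,0],[0,0,0],[0,0,0]],"rot":[[0,0,0],[0,0,0],[0,0,0],[0,0,0],[0,0,0],[0,0,0],[0,0,0],[0,0,0],[0,0,0],[0,0,0],[0,0,0]]}'
python3 - <<'E'
from meas import *
d=grab('top','t9'); cv2.imwrite('pics/t9c.png',cv2.resize(d['img'][75:275,95:435,::-1],None,fx=2.3,fy=2.3,interpolation=cv2.INTER_CUBIC))
W=cloud(d);H=W[...,2];m=np.zeros(H.shape,bool);m[160:260,100:185]=1
mm=m&(H>24)&(H<33)&(abs(W[...,0]-500)<78)&(abs(W[...,1]-376)<58); print('panel',rect(W,mm)); p=W[mm]
A=np.c_[p[:,:2]-p[:,:2].mean(0),np.ones(len(p))]; print('plane slope,height',np.linalg.lstsq(A,p[:,2],rcond=None)[0].round(3))
print(r.get_obs()['t'])
E
```

```text
t: 23.25
position: [500.7, 376.7, 43.4]
orientation: [0.0, 0.997, -0.076, 0.0]
force: [-2.9, -0.9, 5.1]
opening: 35.7
t: 23.75
position: [500.5, 376.7, 42.5]
orientation: [0.0, 0.997, -0.076, -0.0]
force: [0.6, -0.9, -0.5]
opening: 48.6
t: 24.85
position: [342.2, 401.4, 203.7]
orientation: [-0.001, 0.997, -0.075, 0.001]
force: [0.0, -0.8, 0.1]
opening: 48.1
panel (array([500.1, 376.7]), array([155.5, 112.2]), 2.0, np.int64(1440), np.float64(28.8))
plane slope,height [-2.0000e-03 -3.0000e-03  2.8875e+01]
24.9
```

View pics/t9c.png

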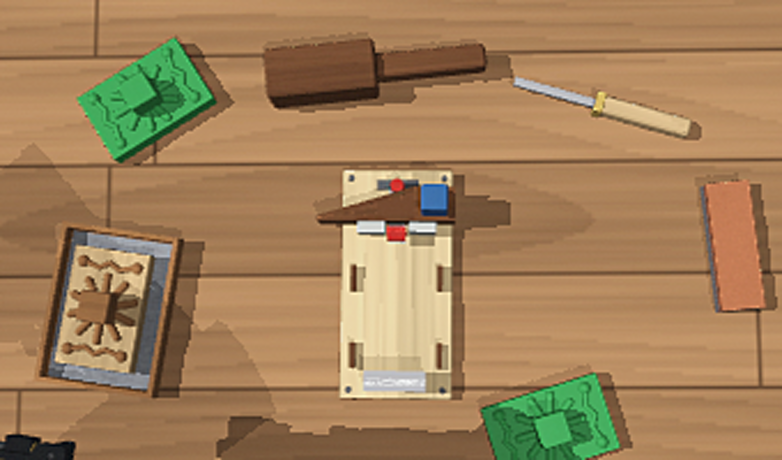

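The panel lies flat in the tray: face height 28.9 mm against 28 expected, slope about 0.003. The wedge still holds the catch open (pin at (397,185)), and the whetstone, mallet and gouge haven't moved.

```bash
python3 -c "
from station import r
print(r.job_done())"
```

```text
the job is handed in; nothing more can be done
None
```

I handed the job in at about 25 s of the 64 s allowed; the hand-in gives no verdict.

- **Wedge:** I felt for the fence, then drove the wedge in until it went stiff at about 36 N on the wrist. After I let go, the catch measured about 24 mm open, its full travel. In the last picture the wedge was still in place holding it.
- **Panel:** I slid it clear of the lip, lifted it out and lowered it into the tray until it touched before letting go. The last check showed it flat and carved side up inside the tray. Its face was at 28.9 mm (28 mm expected), with a slope of about 0.003.
- **Other things:** the whetstone, mallet and gouge looked undisturbed in the last picture; I did not measure their positions.

- **Overshoot:** when it broke free, the panel slid about 14 mm instead of 8 to 10 mm, so I eased it back 2.5 mm before lifting. I didn't see it touch the catch nose.
- **Camera offset:** the wrist and top cameras disagreed by up to about 2 mm, so I used contact for the final positions.
- **Failed check:** the last outline fit of the panel also picked up the tray rim, so it sized the panel at 155 x 112 mm instead of 140 x 90. I judged that it lay inside the tray from the picture.

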